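Gate a test specimen and hold the spring arm at its stop

TASK

Slide the white insulation block along the fixture's channel, under the blue bridge, until it sits against the end stop. Then take the red post of the yellow spring-return arm, swing it across behind the block all the way to its stop pin, and finish still holding it there with the fingers: the spring throws it open if you let go. Leave the two concrete cores, the brown wool brick and the caliper where they are.

Things in the scene. Friction and masses are not known exactly. Their poses are not given: they have to be found in the camera images.
- fixture: Fixed grey plate on the bench, 220 x 300 x 10 mm, position and yaw vary. Origin on the bench, on the channel's centre line; the plate spans x -90..130, y -170..130 mm. The channel runs along y; the block travels to +y on the plate's top (10 mm above the bench) between two steel rails with inner faces at x -31.5 and +31.5, 8 mm thick, tops 28 mm above the bench, y -130..100 mm.
- bridge (a point): Centre of the top of the blue bridge, 66 mm above the bench, at x 0, y 65 mm in the fixture's frame. It spans the channel over y 50..80 mm, underside 60 mm above the bench, legs out to x -48 and +48 mm.
- end_stop (a point): Foot of the dark end stop's face, on the channel floor at x 0, y 100, z 10 mm in the fixture's frame. The stop is 90 mm wide, 15 mm thick; its top is 50 mm above the bench.
- block: White insulation block, 60 (x) x 90 (y) x 45 (z) mm, about 0.1 kg, loose, standing in the channel, axes along the fixture's. Origin: centre of its underside. It starts 45 to 85 mm short of the end stop, its far end just before or partly under the bridge. When home its origin is at x 0, y 55, z 10 mm in the fixture's frame and its rear face at y 10.
- gate_arm (a joint): Angle of the yellow arm, rad: 0 at rest (open), 1.75 at the stop pin; grows clockwise seen from above. A spring drives it back to 0: about 1.1 N at the post at rest, 4.4 N at the stop. At rest it points from the pivot along (0.18, -0.98) in the fixture's x, y, beside the channel; at the stop along -x, across the channel, 7 mm behind a block that is home. A block not home is in its way.
- gate_pivot (a point): The arm's upright pivot axis, 34 mm above the bench, at x 75, y -5 mm in the fixture's frame. The arm is a bar 16 mm wide, 35 to 49 mm above the bench, its hub 28 mm wide, with a small coil spring on top, up to 68 mm above the bench.
- stop_pin (a point): Centre of the top of the brass pin that stops the arm, 10 mm diameter, 46 mm above the bench, at x -47, y 9 mm in the fixture's frame.
- red_post (a point): Red upright round post fixed on the arm's free end, 20 mm diameter, 135 mm from the pivot axis. Origin on its axis 49 mm above the bench, at the arm's top face; the post's top is 95 mm above the bench. It turns with the arm; its x axis points along the arm, away from the pivot.
- core_a: Bystander: grey concrete core standing on the bench, 44 mm diameter, 45 mm high; origin at the centre of its underside.
- core_b: Bystander: a second such concrete core, 44 mm diameter, 45 mm high; origin at the centre of its underside.
- wool_brick: Bystander: brown mineral-wool brick, 100 x 60 x 40 mm, lying on the bench beyond the end stop; origin at the centre of its underside.
- caliper: Bystander: steel caliper with a black slider, lying flat on the bench along its y, 220 x 70 x 13 mm; origin at the middle of the bar, underside.
There are look-alikes about, which are no part of the job. Leave any turquoise look-alike of the block alone.

How it is judged:
By the outcome, as a careful person would: the job done as asked, in the order asked, and still so for the second after the job is handed in, while the arm keeps its last pose, push and grip.
It also fails if it takes over 54 s, if anything falls off the work surface, if the arm or the gripper's body presses on something with over 40 N, if the wrist force passes 120 N, or if a joint passes its speed limit or range.

ROBOT

A 6-joint arm with a two-finger parallel gripper is mounted at the origin on the work surface. World frame = base frame: x ahead of the robot, y to its left, z up, the work surface at z = 0. Lengths are in m, angles in rad, forces in N, time in s.
With the tool pointing down it reaches from about 0.325 to 0.775 m from the base axis. Payload 5.5 kg.
Tool frame: the origin (TCP) lies between the finger pads; the fingertips stand 8 mm ahead of it and the grasp point (between the pads) lies 11 mm behind it (tcp_to_tips is the distance from the TCP to the fingertips, in m); z points along the fingers, y is the line along which they close (so a half turn about z gives the same grasp; the last joint's range is limited). The gripper opens to 88 mm and grips with 3 to 60 N. Pads are 20 mm wide; open, the fingers measure 115 mm over their backs; the gripper's body (75 mm by 178 mm) begins 61 mm behind the grasp point.
Start: joints at [1.054, 0.091, 1.231, -0, 1.82, -0.057], TCP at [0.266, 0.538, 0.231] pointing down, gripper open.
Joint ranges: [-2.87, 2.87], [-0.86, 2.18], [0.17, 2.46], [-1.51, 4.65], [0.06, 2.69], [-2.65, 2.65]. Speed limits (rad/s): [2.57, 2.57, 3.01, 3.14, 3.14, 3.14].

INTERFACE

Orientations are given as a unit quaternion [w, x, y, z].
In Python, from bench import * gives the robot as it stands. Calls block until the motion is done:
- move_to(position, orientation): joint-space move of the TCP to a pose.
- move_l(position, speed=0.15, orientation=None): straight line of the TCP; orientation=None keeps the orientation; speed is the mean speed in m/s.
- movej(angles): joint-space move.
- gripper_open() and close(): open the fingers fully, or close them until they stop; the grip force is fixed at half the most.
- hold(seconds).
- inverse_kinematics(position, orientation): joint angles nearest the present ones, or None.
- state(): the state.
- get_image(name): name is "side" or "top"; returns a dict with "frame" (480x640x3 uint8, blue, green, red), "depth" (480x640 float32, m along the optical axis (not along the pixel's ray), 0 where there is no reading), "camera_matrix" (3x3 intrinsics, pixels), "view" (4x4, takes a point from world to camera coordinates). Camera axes: x right, y up, looking along -z (the intrinsics and any distortion apply to the point x, -y, -z); pixel columns grow to the right and rows downward; lengths in m; the calibration is good to about 2 mm. A picture is of the moment at which its call begins.
A pose or a line that the arm cannot do raises IKError and nothing moves.
- job_done(): hands the job in; it is judged then, once.
The state is a dict: "time": time; "joint_pos": joint angles; "dq": joint speeds; "joint_torque": joint torques, N m; "ee_pos": TCP position; "ee_rot": TCP orientation; "ft_force": force on the tool from outside, world axes, zero at the start; "moment": the same for the moment, N m; "finger_gap": finger opening in m; "finger_force": force on a finger pad.
Only numpy, scipy, OpenCV 4.12 (cv2) and the standard library are available. Lean on these libraries where they do the work, as an engineer would, in place of code of your own. Each camera call takes 0.05 s, during which the arm holds its last target. There are 200 camera calls.

## Working session

There is one attempt and no reset: what is moved stays moved. The work goes in short steps, each a Python script; the robot and the scene stay as the last script left them, time stands still between calls to the robot, and variables do not carry over. Pictures are saved under pics/ and viewed, at most 10 in all, crops included, and the job is handed in when it is done.

```bash
mkdir -p pics; ls; python3 - <<'E'
from bench import *
import cv2,numpy as np
for n in("top","side"):
    d=get_image(n); cv2.imwrite(f"pics/{n}0.png",d["frame"]); np.savez(f"pics/{n}0.npz",**{k:np.array(v) for k,v in d.items()})
    print(n,np.array(d["camera_matrix"]).round(1).tolist(),np.array(d["view"]).round(3).tolist(),[k for k in d])
s=state();print(s["time"],s["ee_rot"],s["ft_force"])
E
```

```text
pics
top [[467.5, 0.0, 320.3], [0.0, 467.5, 242.1], [0.0, 0.0, 1.0]] [[0.008, -1.0, 0.01, 0.067], [0.992, 0.01, 0.127, -0.591], [-0.127, 0.009, 0.992, -0.766], [0.0, 0.0, 0.0, 1.0]] ['frame', 'depth', 'camera_matrix', 'view']
side [[560.8, 0.0, 319.7], [0.0, 560.8, 231.0], [0.0, 0.0, 1.0]] [[0.922, -0.388, -0.003, -0.52], [0.299, 0.706, 0.642, -0.288], [-0.247, -0.593, 0.766, -0.949], [0.0, 0.0, 0.0, 1.0]] ['frame', 'depth', 'camera_matrix', 'view']
0.1 [-2.50189037e-04  2.27869698e-01  9.73691265e-01 -8.11910724e-04] [-0.05038834  0.66721811 -1.0895396 ]
```

View pics/top0.png

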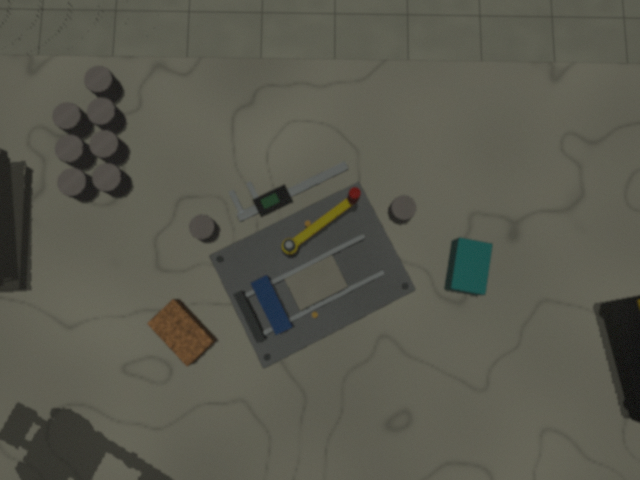

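View pics/side0.png

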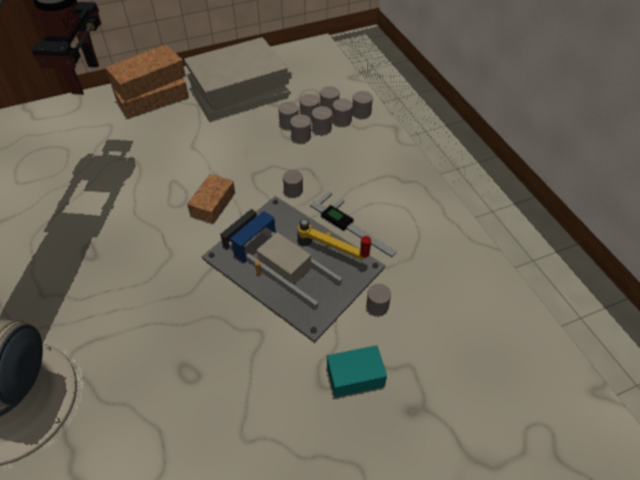

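The top view shows the plate with corners near (210,256), (358,185), (414,290) and (264,367). The bridge is at (271,304), the end stop at (250,316), the block at (315,282), the pivot at (289,246), the red post at (354,194) and the brass pin at (315,315). The cores at (203,228) and (403,209), the caliper at (290,192) and the brick at (181,331) all sit off the plate.

```bash
cat > h.py <<'E'
import numpy as np,cv2
from scipy.optimize import least_squares
def plane(d,uv,z):
    K,V=d["camera_matrix"],d["view"]; uv=np.atleast_2d(uv).astype(float)
    r=np.c_[(uv[:,0]-K[0,2])/K[0,0],-(uv[:,1]-K[1,2])/K[1,1],-np.ones(len(uv))]@V[:3,:3]
    c=-V[:3,:3].T@V[:3,3]; return c+r*((z-c[2])/r[:,2])[:,None]
def cloud(d):
    K,V,D=d["camera_matrix"],d["view"],d["depth"]; v,u=np.mgrid[:480,:640]
    p=np.stack([(u-K[0,2])/K[0,0]*D,-(v-K[1,2])/K[1,1]*D,-D],-1)
    return (p-V[:3,3])@V[:3,:3]
def proj(d,P):
    K,V=d["camera_matrix"],d["view"]; q=np.atleast_2d(P)@V[:3,:3].T+V[:3,3]
    return np.c_[K[0,0]*q[:,0]/-q[:,2]+K[0,2],-K[1,1]*q[:,1]/-q[:,2]+K[1,2]]
E
cat > m.py <<'E'
from h import *
for n in("top","side"):
    d=dict(np.load(f"pics/{n}0.npz")); P=cloud(d); hsv=cv2.cvtColor(d["frame"],cv2.COLOR_BGR2HSV); H,S,Vv=hsv[...,0],hsv[...,1],hsv[...,2]
    reg=(abs(P[...,0]-.57)<.25)&(abs(P[...,1]-.1)<.25)&(d["depth"]>0)
    for name,m,zt in(("blue",(H>100)&(H<125)&(S>120),.066),("red",((H<6)|(H>174))&(S>150),.095),("yellow",(H>22)&(H<35)&(S>150),.049)):
        m=m&reg; 
        z=P[...,2]; print(n,name,m.sum(),"z pct",np.percentile(z[m],[5,50,90]).round(4))
        t=m&(abs(z-zt)<.006); print("   top",t.sum(),P[t].mean(0).round(4), "rect",cv2.minAreaRect((P[t][:,:2]*1000).astype(np.float32)))
    # heights: plate mask
    for lo,hi,l in((.004,.016,"plate"),(.051,.060,"block")):
        t=((P[...,2]>lo)&(P[...,2]<hi)&reg).astype(np.uint8); t=cv2.morphologyEx(t,cv2.MORPH_OPEN,np.ones((3,3)))
        if l=="block": t&=(S<90)&(Vv>60)
        k,lab,st,c=cv2.connectedComponentsWithStats(t); 
        i=1+st[1:,4].argmax(); q=P[lab==i]; print("  ",l,len(q),np.median(q,0).round(4),cv2.minAreaRect((q[:,:2]*1000).astype(np.float32)))
c=dict(np.load("pics/top0.npz")); q=plane(c,[(210,256),(358,185),(414,290),(264,367)],.01);print(q.round(4),np.linalg.norm(np.diff(q,axis=0),axis=1))
E
python3 m.py
```

```text
top blue 935 z pct [0.0626 0.0649 0.0666]
   top 935 [0.4841 0.1516 0.0649] rect ((483.674072265625, 151.48040771484375), (91.64889526367188, 27.92180824279785), 27.07662010192871)
top red 95 z pct [0.0906 0.0932 0.095 ]
   top 94 [0.6641 0.0183 0.0932] rect ((664.44189453125, 18.41534423828125), (17.4018611907959, 16.377534866333008), 1.7172504663467407)
top yellow 668 z pct [0.0453 0.0479 0.0501]
   top 662 [0.6203 0.0739 0.048 ] rect ((616.448974609375, 78.73532104492188), (21.531936645507812, 139.0762481689453), 39.00032043457031)
   plate 14215 [0.5544 0.0657 0.0088] ((540.400146484375, 85.86189270019531), (220.30331420898438, 300.47052001953125), 27.359703063964844)
   block 1875 [0.5205 0.0789 0.0539] ((520.9307861328125, 78.95219421386719), (59.712257385253906, 89.59598541259766), 27.007966995239258)
side blue 806 z pct [0.0304 0.0656 0.0682]
   top 590 [0.4818 0.1491 0.0663] rect ((482.6921691894531, 150.4588623046875), (96.72749328613281, 32.00005340576172), 26.761648178100586)
side red 153 z pct [0.0594 0.088  0.0959]
   top 74 [0.6637 0.0141 0.0944] rect ((664.81884765625, 14.646127700805664), (19.655256271362305, 15.033353805541992), 65.75105285644531)
side yellow 2 z pct [0.052  0.0532 0.0542]
   top 2 [0.5831 0.1121 0.0532] rect ((583.121337890625, 112.05543518066406), (3.0650837421417236, 0.0), 110.06718444824219)
   plate 8216 [0.55   0.0259 0.0104] ((541.107666015625, 85.65838623046875), (224.9268341064453, 303.4788818359375), 27.28890037536621)
   block 1163 [0.52   0.0742 0.0554] ((520.5411987304688, 77.16920471191406), (61.28311538696289, 92.22858428955078), 26.735837936401367)
[[ 0.5677  0.2662  0.01  ]
 [ 0.6989  0.0045  0.01  ]
 [ 0.5111 -0.0937  0.01  ]
 [ 0.3773  0.1665  0.01  ]] [0.29278959 0.21192909 0.29247028]
```

The measurements agree with each other. The fixture origin is about (0.5137, 0.0943) with yaw 27.2°, and the bridge, post and plate sizes all match to about 1 mm. The block is at y ≈ -18 mm, which leaves 73 mm to travel. Next I check IK along both paths, then push.

```bash
cat >> h.py <<'E'
from scipy.spatial.transform import Rotation as Ro
O=np.array([.5137,.0943]); YAW=np.deg2rad(27.2)
ex=np.array([np.cos(YAW),np.sin(YAW)]); ey=np.array([-ex[1],ex[0]])
def F(x,y,z): return np.r_[O+(x*ex+y*ey)/1000,z/1000]   # fixture mm -> world m
def down(a):  # tool down, closing line y along world angle a
    y=np.array([np.cos(a),np.sin(a),0]); z=np.array([0,0,-1.]); 
    q=Ro.from_matrix(np.c_[np.cross(y,z),y,z]).as_quat(); return q[[3,0,1,2]]
PH0=np.arctan2(-.98,.18)+YAW
def gate(th,z,s,r=135): # TCP pose on the post's arc; s=+-1 chooses the half turn
    a=PH0-th; p=F(75,-5,z); p[:2]+=r/1000*np.array([np.cos(a),np.sin(a)]); return p,down(a+s*np.pi/2)
E
python3 - <<'E'
from h import *; from bench import *
for s in(0,np.pi):
    for y in(-85,0):
        j=inverse_kinematics(F(0,y,40),down(YAW+s)); print("push",s,y,None if j is None else np.round(j,2))
for s in(1,-1):
    for th in(0,.6,1.2,1.75):
        j=inverse_kinematics(*gate(th,62,s)); print("gate",s,th,None if j is None else np.round(j,2))
E
```

```text
push 0 -85 [-0.03  0.01  1.65 -0.    1.48 -0.5 ]
push 0 0 [ 0.12 -0.07  1.73 -0.    1.48 -0.36]
push 3.141592653589793 -85 [-0.03  0.01  1.65 -0.    1.48  2.64]
push 3.141592653589793 0 None
gate 1 0 [-0.03  0.3   1.3  -0.    1.55 -0.68]
gate 1 0.6 [-0.08  0.1   1.52 -0.    1.52 -0.13]
gate 1 1.2 [-0.05 -0.11  1.73 -0.    1.52  0.49]
gate 1 1.75 [ 0.06 -0.24  1.85 -0.    1.54  1.15]
gate -1 0 [-0.03  0.3   1.3  -0.    1.55  2.46]
gate -1 0.6 None
gate -1 1.2 None
gate -1 1.75 [ 0.06 -0.24  1.85 -0.    1.54 -1.99]
```

```bash
python3 - <<'E'
from h import *; from bench import *
q=down(YAW); f=lambda:np.dot(np.array(state()["ft_force"])[:2],ey)
close(); move_to(F(-1,-87,150),q); move_l(F(-1,-87,40),.15)
f0=f(); print("t",state()["time"],"f0",f0)
move_l(F(-1,-9,40),.05); print("f at -9",f()-f0)
y=-9
while y<6:
    y+=1.; move_l(F(-1,y,40),.03); d=f()-f0; print(y,round(d,2))
    if abs(d)>6: break
hold(.2); s=state(); print("t",s["time"],s["ee_pos"],f()-f0)
d=get_image("top"); np.savez("pics/top1.npz",**{k:np.array(v) for k,v in d.items()})
c=cv2.resize(d["frame"][160:400,170:470],None,fx=2.5,fy=2.5); cv2.imwrite("pics/top1.png",c)
E
```

```text
t 4.475 f0 0.8267875470629014
f at -9 -0.8654623080302233
-8.0 -1.46
-7.0 -0.37
-6.0 -0.34
-5.0 -1.12
-4.0 -0.16
-3.0 -1.32
-2.0 -2.7
-1.0 -7.3
t 8.3833 [0.51398756 0.09199377 0.04023971] -6.5676857516197416
```

View pics/top1.png

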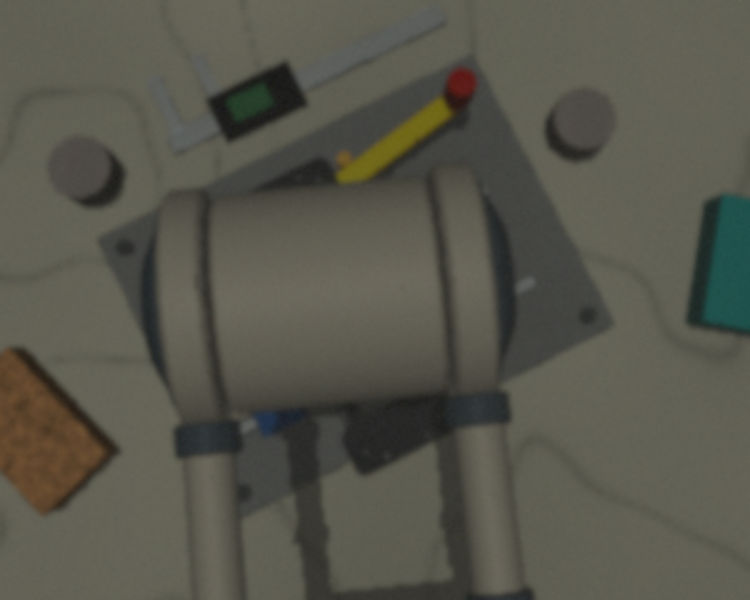

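The arm hides the block, but contact came at y ≈ -1, where home should be. I'll back off, check the block's pose, and take the post.

```bash
python3 - <<'E'
from h import *; from bench import *
move_l(F(-1,-14,40),.05); move_l(F(-1,-14,150),.2); gripper_open()
move_to(*gate(0,150,1))
d=get_image("side"); P=cloud(d); L=(P[...,:2]-O)@np.c_[ex,ey]*1000; z=P[...,2]
S=cv2.cvtColor(d["frame"],cv2.COLOR_BGR2HSV)[...,1]
m=(d["depth"]>0)&(abs(L[...,0])<30)&(L[...,1]>-60)&(L[...,1]<45)&(abs(z-.055)<.005)
print("block top px",m.sum(),"y pct",np.percentile(L[m][:,1],[1,5,50,99]).round(1),"x",np.percentile(L[m][:,0],[2,98]).round(1))
cv2.imwrite("pics/side2.png",cv2.resize(d["frame"][150:350,180:430],None,fx=3,fy=3))
print(state()["time"],state()["ee_pos"])
E
```

```text
block top px 451 y pct [ 8.1  9.2 25.3 44.4] x [-29.1  27.1]
11.65 [0.66426003 0.01797415 0.15027229]
```

View pics/side2.png

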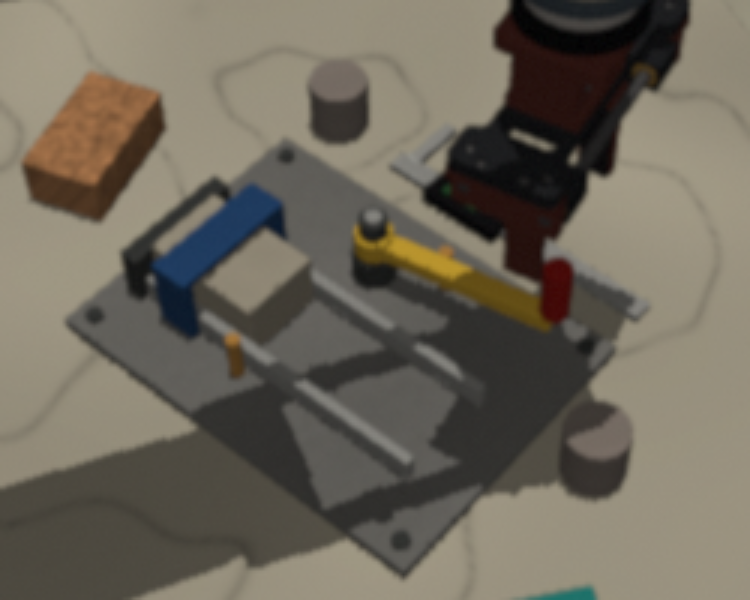

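The block (at about (255,275) in the crop) is home: its rear face is at y ≈ 9 mm and it reaches the end stop. The gripper is over the red post at (556,290). Next is the grasp and swing.

```bash
python3 - <<'E'
from h import *; from bench import *
p,q=gate(0,62,1); move_l(p,.12); s=state(); print(s["ft_force"]); f0=np.array(s["ft_force"])
close(); s=state(); print("gap",s["finger_gap"],s["finger_force"],np.round(np.array(s["ft_force"])-f0,1),s["time"])
if s["finger_gap"]>.012:
    for th in np.linspace(0,1.65,13)[1:]:
        p,q=gate(th,62,1); move_l(p,.08,q); s=state()
        a=PH0-th; f=np.array(s["ft_force"])-f0; t=np.array([np.sin(a),-np.cos(a)]); r=np.array([np.cos(a),np.sin(a)])
        print(round(th,2),"tan",round(f[:2]@t,1),"rad",round(f[:2]@r,1),"z",round(f[2],1),"gap",round(s["finger_gap"],4))
        if np.linalg.norm(f)>35: break
print(s["time"])
E
```

```text
[ 0.04068125 -0.10311618 -0.44402179]
gap 0.019812107343970577 29.999919533729553 [ 0.6  1.  -0.3] 13.5833
0.14 tan -1.9 rad 0.3 z -0.3 gap 0.0195
0.27 tan -2.9 rad -1.6 z -1.1 gap 0.0196
0.41 tan -2.4 rad -2.4 z -1.2 gap 0.0199
0.55 tan -2.1 rad -4.5 z -1.5 gap 0.0196
0.69 tan -3.1 rad -5.2 z -2.2 gap 0.0196
0.82 tan -3.1 rad -5.5 z -2.1 gap 0.0196
0.96 tan -3.3 rad -7.1 z -3.5 gap 0.0195
1.1 tan -4.3 rad -7.9 z -3.8 gap 0.02
1.24 tan -3.7 rad -8.6 z -4.9 gap 0.02
1.37 tan -2.8 rad -8.8 z -5.8 gap 0.0197
1.51 tan -4.2 rad -9.6 z -6.3 gap 0.0196
1.65 tan -3.4 rad -9.5 z -6.9 gap 0.0196
18.1833
```

```bash
python3 - <<'E'
from h import *; from bench import *
f0=np.array([.04,-.10,-.44])
for th in np.arange(1.67,1.80,.01):
    p,q=gate(th,62,1); move_l(p,.03,q); s=state()
    a=PH0-th; f=np.array(s["ft_force"])-f0; t=np.array([np.sin(a),-np.cos(a)]); r=np.array([np.cos(a),np.sin(a)])
    print(round(th,2),"tan",round(f[:2]@t,1),"rad",round(f[:2]@r,1),"z",round(f[2],1),"gap",round(s["finger_gap"],4))
    if f[:2]@t<-14: break
hold(.5); s=state(); print(s["time"],s["ft_force"],s["finger_force"],s["ee_pos"])
d=get_image("side"); P=cloud(d); L=(P[...,:2]-O)@np.c_[ex,ey]*1000; z=P[...,2]
hsv=cv2.cvtColor(d["frame"],cv2.COLOR_BGR2HSV)
m=(hsv[...,0]>20)&(hsv[...,0]<36)&(hsv[...,1]>120)&(abs(z-.049)<.004)&(abs(L[...,0])<90)&(abs(L[...,1])<60)
print(m.sum(), "arm slope/centre", np.polyfit(L[m][:,0],L[m][:,1],1) if m.sum()>20 else None)
cv2.imwrite("pics/side3.png",cv2.resize(d["frame"][150:350,180:430],None,fx=3,fy=3))
E
```

```text
1.67 tan -2.7 rad -9.8 z -7.1 gap 0.0195
1.68 tan -2.9 rad -10.7 z -5.1 gap 0.0195
1.69 tan -3.0 rad -10.6 z -6.3 gap 0.0193
1.7 tan -2.9 rad -10.3 z -6.8 gap 0.0191
1.71 tan -3.2 rad -9.1 z -8.1 gap 0.0194
1.72 tan -3.3 rad -10.5 z -7.9 gap 0.0194
1.73 tan -2.8 rad -10.6 z -5.6 gap 0.0193
1.74 tan -2.9 rad -10.0 z -6.6 gap 0.0198
1.75 tan -3.2 rad -10.1 z -7.0 gap 0.0194
1.76 tan -5.0 rad -10.0 z -7.5 gap 0.0197
1.77 tan -8.5 rad -9.9 z -8.5 gap 0.0195
1.78 tan -12.5 rad -10.3 z -8.9 gap 0.0195
1.79 tan -14.9 rad -10.6 z -9.2 gap 0.0201
21.9333 [16.22685079 -9.52364824 -9.56756286] 30.00575691461563 [0.46380558 0.06374659 0.06209211]
105 arm slope/centre [-0.31449806 10.12937763]
```

View pics/side3.png

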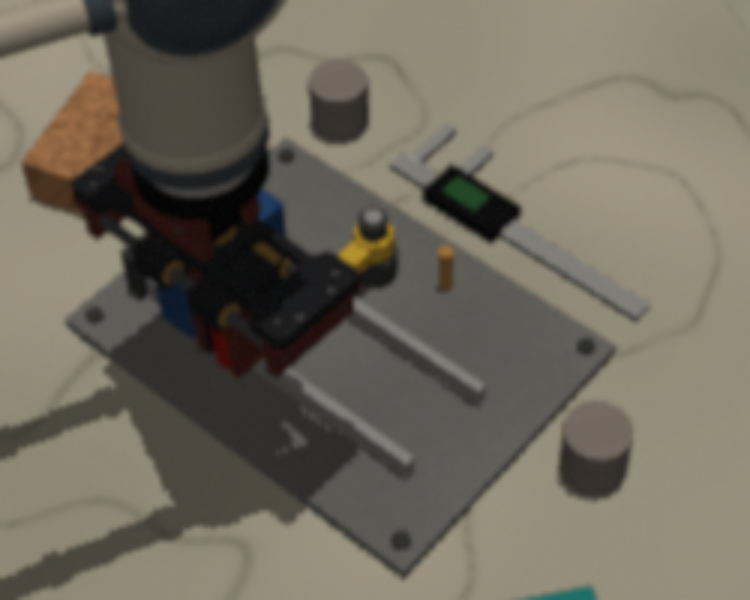

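The arm met the stop pin at θ ≈ 1.755, as expected, and is held with about 15 N. In the crop the post is gripped at (222,350), and the cores and caliper are where they were. I'm handing it in.

```bash
python3 -c "
from bench import *
print(job_done(), state()['time'])"
```

```text
the job is handed in; nothing more can be done
the job is handed in; nothing more can be done
```

I pushed the block home against the end stop, then swung the arm to its stop pin and handed the job in still gripping the red post there, about 22 s in; the cores and caliper look unmoved, and I never touched the brick.

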